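Set the contact grill and hold its lid for loading

ROBOT

A 7-joint arm with a two-finger parallel gripper is mounted at the origin on a cart in front of the work surface, level with it; the furniture and walls round the work are solid. World frame = base frame: x ahead of the robot, y to its left, z up, the work surface at z = 0. Lengths are in m, angles in rad, forces in N, time in s.
With the tool pointing down it reaches from about 0.4 to 0.85 m from the base axis. Payload 6.9 kg.
Tool frame: the origin (TCP) lies midway between the tips of the shut fingers; the grasp point (between the pads) lies behind it (ctrl.pinch_z is the z of the grasp point in the tool frame, in m); z points along the fingers, y is the line along which they close (so a half turn about z gives the same grasp; the last joint's range is limited). The gripper opens to 85 mm and grips with 20 to 120 N. Pads are 22 mm wide; open, the fingers measure 114 mm over their backs; the gripper's body (76 mm by 85 mm) begins 54 mm behind the grasp point. The pads swing forward as they close: fully open they stand 13 mm farther back than shut.
Start: joints at [-1.042, 0.507, -0.238, 1.5, 0.126, 1.149, -0.155], TCP at [0.257, 0.57, 0.231] pointing down, gripper open.
Joint ranges: [-3.08, 3.08], [-0.24, 2.05], [-1.43, 1.35], [0, 2.5], [-1.52, 4.66], [0.17, 1.96], [-2.89, 2.89]. Speed limits (rad/s): [2.39, 2.39, 3.14, 3.14, 3.14, 3.14, 3.14].

INTERFACE

Orientations are given as a unit quaternion [w, x, y, z].
In Python, from station import ctrl, get_state, vision, ticket, models gives the robot as it stands. Calls block until the motion is done:
- ctrl.movep(position, orientation): joint-space move of the TCP to a pose.
- ctrl.movel(position, frame=None, max_speed=0.15): straight line of the TCP; frame=None keeps the orientation; max_speed is the mean speed in m/s.
- ctrl.set_joints(angles): joint-space move.
- ctrl.ungrasp() and ctrl.close_gripper(force=None): open the fingers fully, or close them until they stop; force is the grip in N (None keeps the last).
- ctrl.pause(seconds).
- ctrl.ik(position, orientation): joint angles nearest the present ones, or None.
- get_state(): the state.
- vision.grab_frame(name): name is "scene" or "top"; returns (picture, depth): 480x640x3 uint8, blue, green, red; 480x640 float32, m along the optical axis (not along the pixel's ray), 0 where there is no reading.
- vision.camera_info(name): a dict with "mtx" (3x3 intrinsics, pixels), "R" (3x3) and "t" (3): a world point X has camera coordinates R X + t. Camera axes: x right, y down, z forward; pixel columns grow to the right and rows downward; lengths in m; the calibration is good to about 2 mm. A picture is of the moment at which its call begins. camera_info takes no time and is no camera call.
A pose or a line that the arm cannot do raises ctrl.Unreachable and nothing moves.
- ticket.close_job(): hands the job in; it is judged then, once.
Trained networks look in the newest picture that a camera, given by its name, has taken for a name from the list of things; names that differ only in an ending like _2 or _b are one class to them, and where a whole thing is asked for, a point or a joint stands for the part that bears it (a point fixed in the world has none). Each returns a list of dicts, best first, with "p" (0 to 1); they miss things now and then, are a little off and sometimes report something else, mostly with a low value. They report only what shows in the picture. A call takes as long as a camera call.
- models.recognise(camera, target): "point" ([column, row] in pixels, amid what is visible of it).
- models.masks_of(camera, target): "mask" (480x640 bool, what is visible of it) and "point" ([column, row] in pixels, amid what is visible of it).
The state is a dict: "time": time; "qpos": joint angles; "qd": joint speeds; "tau": joint torques, N m; "tcp_pos": TCP position; "eef_rot": TCP orientation; "contact_force": force on the tool from outside, world axes, zero at the start; "wrist_torque": the same for the moment, N m; "width": finger opening in m; "gripper_force": force on a finger pad.
Only numpy, scipy, OpenCV 4.12 (cv2) and the standard library are available. Lean on these libraries where they do the work, as an engineer would, in place of code of your own. Each camera call takes 0.05 s, during which the arm holds its last target. There are 200 camera calls.

TASK

Get the contact grill on the hob ready for me to load: with its lid still closed, turn the selector knob on the right until it clicks in at the mark with two pips, then lift the lid and hold it 50 degrees open, still, so that I can lay the food in. The lid falls shut when let go, so finish while holding it there, and leave the knob at two pips and the other things where they stand.

Things in the scene. Friction and masses are not known exactly. Their poses are not given: they have to be found in the camera images.
- grill: Contact grill (sandwich press), steel body and lid, on its right a control wing with a black knob; it does not slide. Origin on the hob under the centre of the steel body; x from the handle side towards the hinge side (away from the robot, yaw within 0.32 rad), y to the left, z up. Body 210 (x) by 250 (y) by 50 mm high; the closed lid covers it, its top at z = 85 mm. Wing: x from -105 to +65 mm, y from -217 to -125 mm, flat top at z = 56 mm.
- lid (a joint): Opening angle of the lid in rad: 0 closed (level), grows as the handle edge rises, stop at 1.4; 50 degrees is 0.873. Plain hinge, no spring or stay: lid of about 0.55 kg, falls shut by its weight from every angle; about 3 N upward at the handle lifts it.
- lid_handle (a point): Middle of the handle bar of the lid: a level black round bar, 16 mm thick, 118 mm free length along the grill's y, carried on two arms so that it stands in front of the lid with a clear gap of 44 mm between bar and lid edge, nothing below it but the hob. Closed, it lies at (-158, 0, 69) mm in the grill's frame. It moves with the lid; the bar may turn between gripper fingers. Read the position only; its axes turn with the lid.
- lid_hinge (a point): Point on the lid's hinge axis, at (112, 0, 55) mm in the grill's frame; the axis runs along the grill's y. The bar's axis lies 270 mm in front of and 14 mm above it when closed (radius 270 mm).
- knob (a joint): Turn of the selector knob in rad, growing clockwise seen from above, stops at 0 and 1.8. Detents (clicks) at four marks: 0 = single long bar (off), 0.6 = one pip, 1.2 = two pips, 1.8 = three pips; let go, it springs to the nearest mark, within 0.05. At most 0.06 N m is needed to turn it over a click. It starts at off or at one pip.
- knob_grip (a point): Grip point on the knob's vertical axis, 82 mm above the hob, at (-45, -171, 82) mm in the grill's frame. The grip is an upright bar 14 mm thick, 46 mm long and 30 mm high (z = 60 to 90 mm) on a flat disc of 48 mm diameter, 4 mm thick. The axes are those of the grill, they do not turn with the knob. The marks (small, dark, raised) lie on the wing round the knob, 39 mm from its axis, on the side towards the robot.
- knob_pointer (a point): End of the pointer on the top of the knob's bar (white line), 25 mm from the axis; it turns with the knob. In the grill's frame the direction from axis to pointer is pi + 0.9 - q counterclockwise from x, with q the knob's joint value; the bar's long side lies along this direction. At two pips it points to -x and a little to +y of the grill.
- salt_shaker: Bystander, leave it: small glass shaker with grey cap, 44 mm wide, 90 mm tall, to the right of the grill's control wing; origin under its centre
- yogurt_tub: Bystander, leave it: small yogurt tub, 72 mm wide, 71 mm tall, behind the grill, past its hinge; origin under its centre
- tin: Bystander, leave it: food tin, 76 mm wide, 58 mm tall, front right of the hob; origin under its centre
- green_mug: Bystander, leave it: green mug, 96 mm tall, on the worktop to the left; origin under its centre
- lemon: Bystander, leave it: lemon, 71 mm long, on the worktop to the left; origin under its centre
- oil_bottle: Bystander, leave it: dark oil bottle, 65 mm wide, 236 mm tall, on the worktop left of the grill; origin under its centre
- coffee_box: Bystander, leave it: white carton, 150x75x58 mm, on the left worktop; origin under its centre

How it is judged:
By the outcome, as a careful person would: the job done as asked, in the order asked, and still so for the second after the job is handed in, while the arm keeps its last pose, push and grip.
It also fails if it takes over 51 s, if anything falls off the work surface, if the arm or the gripper's body presses on something with over 40 N, if the wrist force passes 120 N, or if a joint passes its speed limit or range.

## Working session

There is one attempt and no reset: what is moved stays moved. The work goes in short steps, each a Python script; the robot and the scene stay as the last script left them, time stands still between calls to the robot, and variables do not carry over. Pictures are saved under pics/ and viewed, at most 10 in all, crops included, and the job is handed in when it is done.

```bash
ls; mkdir -p pics; cat > h.py <<'E'
import numpy as np, cv2
from station import ctrl, get_state, vision, ticket, models
def proj(n,X):
    c=vision.camera_info(n); p=c["mtx"]@(c["R"]@np.asarray(X,float)+c["t"]); return p[:2]/p[2]
def world(n,uv,d):
    c=vision.camera_info(n); v=np.linalg.inv(c["mtx"])@np.array([uv[0],uv[1],1.])*d
    return c["R"].T@(v-c["t"])
def ray(n,uv):
    c=vision.camera_info(n); return -c["R"].T@c["t"], c["R"].T@np.linalg.inv(c["mtx"])@np.array([uv[0],uv[1],1.])
def cloud(n,d):
    c=vision.camera_info(n); v,u=np.mgrid[:480,:640]
    P=np.stack([u*d,v*d,d],-1)@np.linalg.inv(c["mtx"]).T
    return (P-c["t"])@c["R"]
def plane(n,uv,z):
    o,r=ray(n,uv); return o+r*(z-o[2])/r[2]
E
python3 - <<'E'
from h import *
for n in ("scene","top"):
    p,d=vision.grab_frame(n); cv2.imwrite(f"pics/{n}0.png",p); np.save(f"{n}0.npy",d)
    c=vision.camera_info(n); print(n,c["mtx"].round(1).tolist(),(-c["R"].T@c["t"]).round(3),c["R"][2].round(2))
    for t in ("grill","lid_handle","knob_grip","knob_pointer","salt_shaker","tin","yogurt_tub","oil_bottle"):
        r=models.recognise(n,t)[:2]
        print(t,[(np.round(x["point"]),round(x["p"],2),world(n,x["point"],d[int(x["point"][1]),int(x["point"][0])]).round(3)) for x in r])
print(get_state()["time"],get_state()["eef_rot"],ctrl.pinch_z)
E
```

```text
pics
scene [[480.3, 0.0, 313.2], [0.0, 480.3, 237.0], [0.0, 0.0, 1.0]] [-0.354 -0.763  0.74 ] [ 0.68  0.56 -0.48]
grill [(array([347., 252.]), 0.93, array([ 0.566, -0.124,  0.086]))]
lid_handle [(array([326., 237.]), 0.62, array([ 0.59 , -0.035,  0.09 ]))]
knob_grip [(array([345., 253.]), 0.82, array([ 0.562, -0.12 ,  0.084]))]
knob_pointer [(array([381., 262.]), 0.75, array([ 0.591, -0.218,  0.08 ]))]
salt_shaker [(array([408., 283.]), 0.74, array([ 0.579, -0.306,  0.058]))]
tin [(array([422., 353.]), 0.62, array([ 0.376, -0.457,  0.056]))]
yogurt_tub [(array([370., 218.]), 0.61, array([ 0.803, -0.04 ,  0.073]))]
oil_bottle [(array([278., 203.]), 0.58, array([0.63 , 0.189, 0.116]))]
top [[617.1, 0.0, 317.0], [0.0, 617.1, 226.6], [0.0, 0.0, 1.0]] [-0.418 -0.014  1.593] [ 0.55  0.02 -0.83]
grill [(array([340., 222.]), 0.74, array([ 0.598, -0.052,  0.09 ])), (array([248., 203.]), 0.4, array([0.627, 0.216, 0.139]))]
lid_handle [(array([333., 219.]), 0.84, array([ 0.614, -0.032,  0.081]))]
knob_grip [(array([249., 205.]), 0.58, array([0.627, 0.214, 0.13 ]))]
knob_pointer [(array([388., 223.]), 0.5, array([ 0.608, -0.194,  0.076]))]
salt_shaker [(array([419., 238.]), 0.74, array([ 0.575, -0.287,  0.05 ]))]
tin [(array([479., 292.]), 0.65, array([ 0.397, -0.443,  0.048])), (array([420., 238.]), 0.51, array([ 0.574, -0.292,  0.052]))]
yogurt_tub [(array([332., 175.]), 0.69, array([ 0.792, -0.028,  0.065])), (array([388., 223.]), 0.26, array([ 0.606, -0.197,  0.076]))]
oil_bottle [(array([249., 204.]), 0.9, array([0.633, 0.215, 0.123]))]
0.9 [-8.53070116e-06  2.10330105e-01  9.77630424e-01  9.90687225e-06] -0.0187
```

```bash
python3 - <<'E'
import cv2,numpy as np
a=cv2.imread("pics/scene0.png")[170:320,230:430]; b=cv2.imread("pics/top0.png")[150:300,230:430]
cv2.imwrite("pics/c1.png",cv2.resize(a,None,fx=4,fy=4,interpolation=2)); cv2.imwrite("pics/c2.png",cv2.resize(b,None,fx=4,fy=4,interpolation=2))
E
```

```text
(no output)
```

View pics/c1.png

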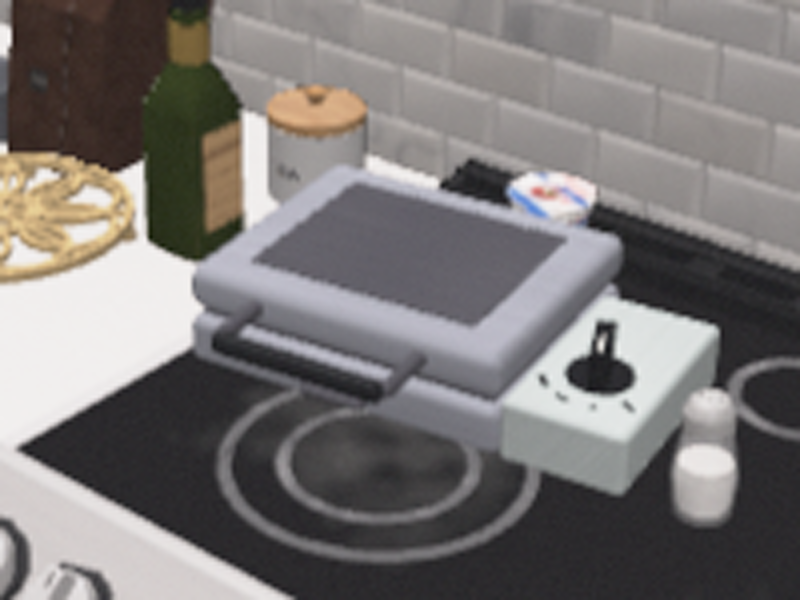

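View pics/c2.png

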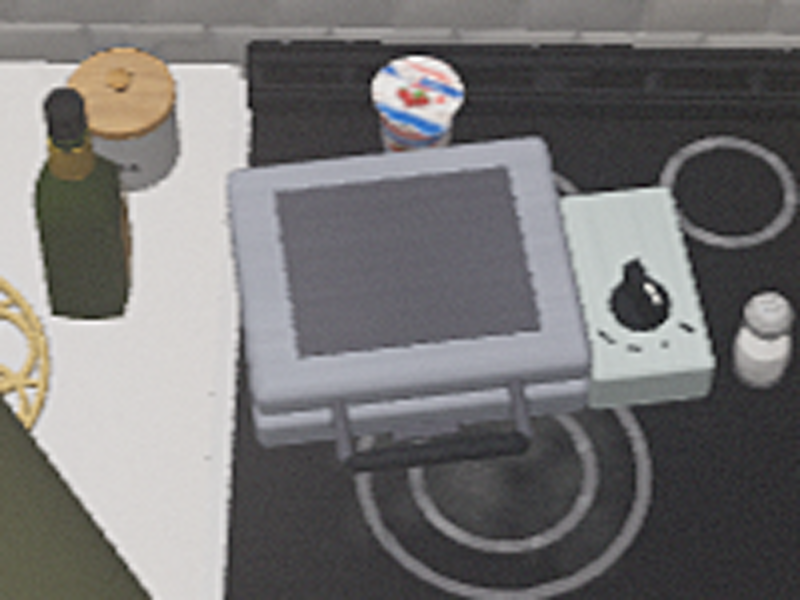

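View pics/scene0.png

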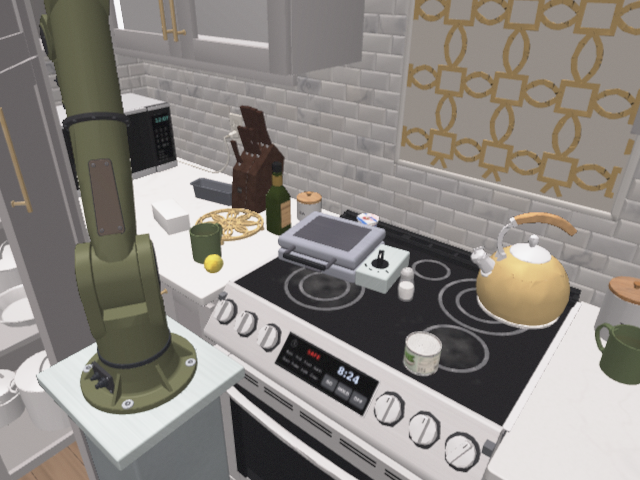

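```bash
python3 - <<'E'
from h import *
for n in ("scene","top"):
    p=cv2.imread(f"pics/{n}0.png"); d=np.load(f"{n}0.npy"); P=cloud(n,d); z=P[...,2]
    box=(d>0)&(P[...,0]>.42)&(P[...,0]<.78)&(P[...,1]>-.28)&(P[...,1]<.14)
    big=lambda m:(lambda r:r[1]==1+np.argmax(r[2][1:,4]))(cv2.connectedComponentsWithStats(m.astype(np.uint8)))
    g=p.astype(int)
    m=big(box&(z>.077)&(z<.1)); Q=P[m]
    print(n,"lid",m.sum(),np.median(Q[:,2]).round(4),cv2.minAreaRect(Q[:,:2].astype(np.float32)))
    m=big(box&(abs(z-.056)<.008)&(g[...,1]>g[...,0]+3)&(g.min(-1)>120)); Q=P[m]
    r=cv2.minAreaRect(Q[:,:2].astype(np.float32))
    print("wing",m.sum(),np.median(Q[:,2]).round(4),r, [np.round(proj(n,[*c,.056]),1).tolist() for c in cv2.boxPoints(r)])
    for t in("lid","knob"):
        for x in models.masks_of(n,t)[:2]:
            print(t,x["p"],x["mask"].sum(),np.round(x["point"]))
            if t=="knob" : 
              k=x["mask"]; print(np.c_[P[k][:, :3],g[k].mean(-1)][P[k][:,2]>.07].round(3)[:40].tolist())
    dark=box&(g.max(-1)<70)&(P[...,2]>.062)&(z<.1)
    k=dark&(P[...,1]<-.16); print("knob top",k.sum(),P[k].mean(0) if k.any() else 0)
    hb=dark&(P[...,0]<.5)&(P[...,1]>-.13)
    Q=P[hb]
    if len(Q): print("bar",len(Q),np.median(Q,0),cv2.minAreaRect(Q[:,:2].astype(np.float32)))
E
```

```text
scene lid 3153 0.0881 ((0.6204035878181458, -0.028473809361457825), (0.2351255565881729, 0.24959036707878113), 8.550994873046875)Traceback (most recent call last):
  File "<stdin>", line 9, in <module>
  File "<stdin>", line 5, in <lambda>
  File "<stdin>", line 5, in <lambda>
    return _wrapfunc(a, 'argmax', axis=axis, out=out, **kwds)
    return bound(*args, **kwds)
ValueError: attempt to get argmax of an empty sequence
```

```bash
python3 - <<'E'
from h import *
from scipy.optimize import least_squares
S=lambda u,v:np.array([230+u/4,170+v/4]); T=lambda u,v:np.array([230+u/4,150+v/4])
for nm,a,b in (("barL",S(222,340),T(348,460)),("barR",S(377,391),T(527,442)),("knobdisc",S(600,374),T(641,300))):
    (o1,r1),(o2,r2)=ray("scene",a),ray("top",b)
    s=np.linalg.lstsq(np.c_[r1,-r2],o2-o1,rcond=None)[0]; A=o1+r1*s[0];B=o2+r2*s[1]
    print(nm,((A+B)/2).round(4),"gap",np.linalg.norm(A-B).round(4))
def pick(P,m,nm):
    m=m.astype(np.uint8); k,l,st,_=cv2.connectedComponentsWithStats(m)
    m=l==1+np.argmax(st[1:,4]); Q=P[m]; print(nm,m.sum(),np.median(Q[:,2]).round(4),cv2.minAreaRect(Q[:,:2].astype(np.float32)))
for n in ("scene","top"):
    p=cv2.imread(f"pics/{n}0.png").astype(int); d=np.load(f"{n}0.npy"); P=cloud(n,d); z=P[...,2]
    box=(d>0)&(P[...,0]>.42)&(P[...,0]<.78)&(P[...,1]>-.28)&(P[...,1]<.14)
    print(n); pick(P,box&(z>.077)&(z<.1),"lid")
    pick(P,box&(abs(z-.057)<.009)&(p.min(-1)>100)&(P[...,1]<-.13),"wing")
    pick(P,box&(p.max(-1)<80)&(z>.05)&(P[...,1]>-.13)&(P[...,0]<.5),"bar")
    pick(P,box&(p.max(-1)<90)&(z>.045)&(P[...,1]<-.16),"knob")
obs=[("scene",S(503,415),(-105,-125,56)),("scene",S(625,447),(-105,-217,56)),("scene",S(718,327),(65,-217,56)),
("top",T(592,373),(-105,-125,56)),("top",T(712,367),(-105,-217,56)),("top",T(667,188),(65,-217,56)),
("scene",S(222,340),(-158,59,69)),("scene",S(377,391),(-158,-59,69)),("top",T(348,460),(-158,59,69)),("top",T(527,442),(-158,-59,69)),
("scene",S(600,374),(-45,-171,60)),("top",T(641,300),(-45,-171,60))]
def W(x,q): c,s=np.cos(x[2]),np.sin(x[2]); q=np.array(q)/1e3; return np.array([x[0]+c*q[0]-s*q[1],x[1]+s*q[0]+c*q[1],q[2]])
f=lambda x:np.concatenate([proj(n,W(x,q))-uv for n,uv,q in obs])
r=least_squares(f,[.61,-.03,.1],loss="soft_l1"); print(r.x,f(r.x).reshape(-1,2).round(1).tolist())
for q in [(-158,0,69),(-45,-171,82),(112,0,55)]: print(W(r.x,q).round(4))
# knob bar hypotheses
for n in ("scene","top"):
    im=cv2.imread(f"pics/{n}0.png"); o=W(r.x,(-45,-171,60)); c=proj(n,o); L=14
    tiles=[im.copy() for _ in range(3)]
    for i,q in enumerate((0,.6)):
        a=np.pi+.9-q
        pts=[W(r.x,(-45+25*np.cos(a),-171+25*np.sin(a),90)),W(r.x,(-45-23*np.cos(a),-171-23*np.sin(a),90))]
        pts=[tuple(np.round((proj(n,t)-c+20)*14).astype(int)) for t in pts]
        cr=cv2.resize(cv2.getRectSubPix(im,(41,41),tuple(map(float,c))),(574,574),interpolation=cv2.INTER_CUBIC) if i==0 else cr
        cv2.line(cr,pts[0],pts[1],(0,0,255) if i==0 else (0,255,0),1); cv2.circle(cr,pts[0],5,(0,0,255) if i==0 else (0,255,0),2)
    cv2.imwrite(f"pics/k_{n}.png",cr)
cv2.imwrite("pics/k.png",cv2.resize(np.hstack([cv2.imread("pics/k_scene.png"),cv2.imread("pics/k_top.png")]),(800,400)))
E
```

```text
barL [0.4664 0.0108 0.0681] gap 0.0043
barR [ 0.4789 -0.1158  0.0739] gap 0.0009
knobdisc [ 0.6111 -0.2034  0.0601] gap 0.0006
scene
lid 3153 0.0881 ((0.6204035878181458, -0.028473809361457825), (0.2351255565881729, 0.24959036707878113), 8.550994873046875)
wing 1048 0.0578 ((0.6342568397521973, -0.19043909013271332), (0.18396127223968506, 0.12435854226350784), 1.245746374130249)
bar 220 0.0741 ((0.4758877456188202, -0.05387510359287262), (0.02803182788193226, 0.13368919491767883), 6.047183036804199)
knob 142 0.0643 ((0.605889618396759, -0.20478056371212006), (0.04406537860631943, 0.04029052332043648), 32.41477966308594)
top
lid 4656 0.0846 ((0.6241320967674255, -0.02485641837120056), (0.21944929659366608, 0.2490810602903366), 9.252806663513184)
wing 1121 0.0548 ((0.633573055267334, -0.19641521573066711), (0.1742575317621231, 0.09263433516025543), 9.101617813110352)
bar 252 0.0733 ((0.47205182909965515, -0.049931660294532776), (0.021506477147340775, 0.13567368686199188), 8.697135925292969)
knob 157 0.067 ((0.6081951260566711, -0.20171639323234558), (0.03960562124848366, 0.046046242117881775), 86.67665100097656)
[ 0.62916814 -0.02686982  0.15181676] [[-1.4, -3.6], [0.3, -1.4], [1.1, -0.0], [0.4, 1.3], [1.1, -0.6], [0.9, -1.9], [-0.4, 0.8], [-1.5, 0.3], [1.5, -0.1], [-2.4, -0.2], [-0.2, -0.0], [-0.3, 0.3]]
[ 0.473  -0.0508  0.069 ]
[ 0.6105 -0.2027  0.082 ]
[ 0.7399 -0.0099  0.055 ]
```

View pics/k.png

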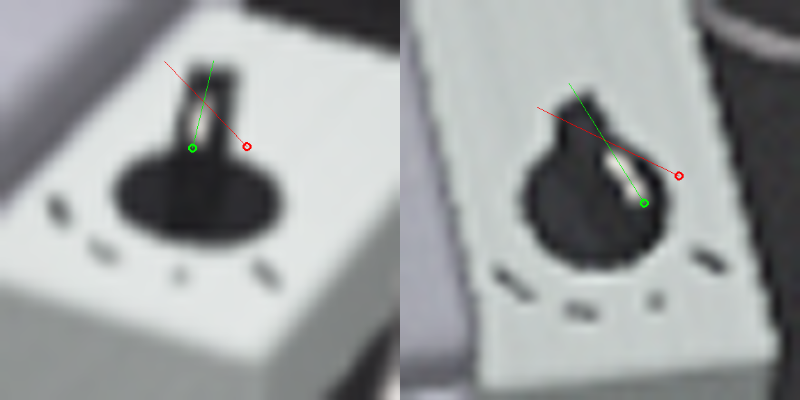

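```bash
cat >> h.py <<'E'
from scipy.spatial.transform import Rotation as Rn
YAW=.152; G0=np.array([.6292,-.0269,0])
gx=np.array([np.cos(YAW),np.sin(YAW),0]); gy=np.array([-gx[1],gx[0],0]); Z=np.array([0,0,1.])
def G(x,y,z): return G0+gx*x+gy*y+Z*z
def quat(y,z): 
    q=Rn.from_matrix(np.c_[np.cross(y,z),y,z]).as_quat(); return q[[3,0,1,2]]
def down(phi): return quat(np.array([np.cos(phi),np.sin(phi),0]),-Z)
def tilt(th,s=1): return quat(s*(gx*np.sin(th)+Z*np.cos(th)),gx*np.cos(th)-Z*np.sin(th))
def bar(lid,th):  # TCP with the grasp point on the bar axis at lid angle
    a=lid+np.arctan2(14,270); R=np.hypot(.27,.014)
    return G(.112-R*np.cos(a),0,.055+R*np.sin(a))-ctrl.pinch_z*(gx*np.cos(th)-Z*np.sin(th))
E
python3 - <<'E'
from h import *
f=lambda j:None if j is None else np.round(j,2).tolist()
k=G(-.045,-.171,0); print(k)
for phi in (YAW+.3+np.pi/2,YAW+.3-np.pi/2):
    for dphi in (0,-.6): print("knob",f(ctrl.ik(k+[0,0,.077],down(phi+dphi))), f(ctrl.ik(k+[0,0,.2],down(phi+dphi))))
for th in (.6,.8,1.0,1.2):
  for s in (1,-1):
    d=gx*np.cos(th)-Z*np.sin(th)
    print(th,s,f(ctrl.ik(bar(0,th)-.09*d,tilt(th,s))),f(ctrl.ik(bar(0,th),tilt(th,s))),f(ctrl.ik(bar(.45,th),tilt(th,s))),f(ctrl.ik(bar(.88,th),tilt(th,s))))
E
```

```text
[ 0.61061087 -0.2027421   0.        ]
knob [0.39, 0.68, -0.19, 1.64, 0.16, 0.84, 2.17] [0.31, 0.55, -0.04, 1.5, 0.02, 1.09, 2.29]
knob [0.29, 0.68, -0.02, 1.64, 0.02, 0.83, 1.69] [0.19, 0.56, 0.17, 1.5, -0.1, 1.09, 1.79]
knob [0.0, 0.73, 0.49, 1.64, -0.42, 0.88, -0.46] [-0.03, 0.61, 0.56, 1.5, -0.34, 1.13, -0.53]
knob [-0.06, 0.76, 0.6, 1.64, -0.52, 0.91, -0.97] [-0.09, 0.63, 0.66, 1.5, -0.41, 1.15, -1.07]
0.6 1 None None None [1.05, 0.43, -1.22, 2.42, 2.68, 0.49, -2.37]
0.6 -1 None None None [0.26, 0.24, -0.11, 2.43, 3.63, 0.52, -0.23]
0.8 1 None None None [1.06, 0.36, -1.22, 2.25, 1.74, 0.24, -1.5]
0.8 -1 None None None [1.06, 0.36, -1.22, 2.25, 1.74, 0.24, 1.64]
1.0 1 None None [0.92, 0.37, -1.02, 2.37, 1.63, 0.22, -1.39] [-0.26, 0.22, 0.43, 2.09, -0.72, 0.38, 0.91]
1.0 -1 None None [0.92, 0.37, -1.02, 2.37, 1.63, 0.22, 1.75] [-0.74, 0.38, 1.15, 2.1, -1.15, 0.64, -1.81]
1.2 1 [0.03, 0.25, 0.16, 2.39, -0.81, 0.22, 1.1] [0.69, 0.58, -0.83, 2.42, 1.8, 0.36, -1.57] [-0.27, 0.29, 0.48, 2.21, -0.7, 0.39, 0.94] [-0.17, 0.26, 0.3, 1.92, -0.29, 0.63, 0.47]
1.2 -1 [0.81, 0.32, -0.85, 2.38, 0.8, 0.24, 2.57] [0.53, 0.52, -0.57, 2.42, 2.03, 0.22, 1.36] [-0.68, 0.48, 1.15, 2.21, -1.13, 0.69, -1.74] [-0.72, 0.45, 1.15, 1.92, -0.82, 0.84, -2.15]
```

```bash
python3 - <<'E'
from h import *
k=G(-.045,-.171,0); phi=YAW+.3-np.pi/2
ctrl.movel([.257,.5,.42],max_speed=.3)
ctrl.movep([.45,.0,.40],down(phi)); 
ctrl.movep(k+[0,0,.17],down(phi)); s=get_state(); print(s["time"],s["tcp_pos"],s["contact_force"],s["qpos"])
p,d=vision.grab_frame("top"); cv2.imwrite("pics/a_top.png",cv2.resize(p[150:300,230:430],None,fx=2,fy=2,interpolation=2))
ctrl.movel(k+[0,0,.077],max_speed=.1); s=get_state(); print(s["time"],s["tcp_pos"],s["contact_force"])
a,_=vision.grab_frame("scene"); b,_=vision.grab_frame("top")
f=lambda x,o:cv2.resize(x[o[1]:o[1]+100,o[0]:o[0]+100],(400,400),interpolation=2)
cv2.imwrite("pics/b.png",np.hstack([f(a,(330,190)),f(b,(340,150))]))
E
```

```text
4.9583 [ 0.61129064 -0.20149285  0.17110056] [0.1896915  0.28756382 0.76146576] [-0.01245819  0.62874536  0.51266771  1.54080269 -0.33853276  1.05990645
 -0.5324082 ]
6.0917 [ 0.61103646 -0.20303196  0.07770456] [-0.04560302 -0.03610054  0.79314883]
```

View pics/b.png

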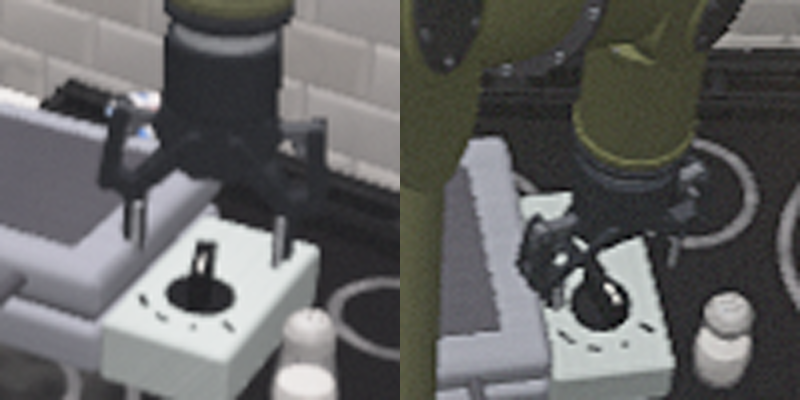

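The open fingers straddle the knob bar (scene crop: tips at (140,245) and (280,265), bar at (203,265)), clear of the lid. Grip and turn.

```bash
python3 - <<'E'
from h import *
k=G(-.045,-.171,.077); phi=YAW+.3-np.pi/2
def pr(t): s=get_state(); print(t,round(s["time"],2),s["tcp_pos"].round(4),"F",s["contact_force"].round(1),"M",s["wrist_torque"].round(2),s["width"],s["gripper_force"])
ctrl.close_gripper(30); pr("closed")
E
```

```text
closed 6.84 [ 0.6102 -0.2017  0.0772] F [-3.   3.8  5.9] M [0.72 0.6  0.05] 0.013229659961298768 32.955631613731384
```

```bash
python3 - <<'E'
from h import *
k=G(-.045,-.171,.077); phi=YAW+.3-np.pi/2
def pr(t): s=get_state(); print(t,round(s["time"],2),s["tcp_pos"].round(4),"F",s["contact_force"].round(1),"M",s["wrist_torque"].round(2),s["width"].round(4) if hasattr(s["width"],"round") else s["width"],s["gripper_force"])
for d in (.15,.3,.45,.62): ctrl.movel(k,down(phi-d)); pr(d)
ctrl.pause(.2)
ctrl.ungrasp(); pr("open")
ctrl.movel(k+[0,0,.12],max_speed=.15); pr("up")
ctrl.movep([.45,-.08,.35],down(phi-.6)); pr("away")
a,_=vision.grab_frame("scene"); b,_=vision.grab_frame("top")
f=lambda x,o:cv2.resize(x[o[1]:o[1]+100,o[0]:o[0]+100],(400,400),interpolation=2)
cv2.imwrite("pics/d.png",np.hstack([f(a,(330,190)),f(b,(340,150))]))
E
```

```text
0.15 7.14 [ 0.6101 -0.2015  0.0772] F [-3.2  4.4  5.9] M [0.78 0.78 0.04] 0.012754712324455412 33.039016127586365
0.3 7.44 [ 0.61   -0.2013  0.0772] F [-3.2  3.9  6.6] M [ 0.91  0.79 -0.03] 0.013108412719648174 33.107433915138245
0.45 7.74 [ 0.61   -0.2011  0.0772] F [-3.5  5.4  6.6] M [ 1.04  0.89 -0.04] 0.013141013698512 33.16953241825104
0.62 8.06 [ 0.61   -0.2008  0.0772] F [-4.9  5.4  7.4] M [1.2  0.89 0.08] 0.013116181574558655 33.232741355895996
open 8.95 [ 0.6106 -0.2028  0.077 ] F [-0.3 -0.4  0.1] M [0.   0.02 0.04] 0.08570565300400487 0.0
up 9.9 [ 0.6102 -0.2023  0.196 ] F [-0.5 -0.3 -0.5] M [-0.01 -0.02  0.01] 0.08574643381164421 0.0
away 10.89 [ 0.4505 -0.0798  0.3494] F [-0.  -0.2 -0.3] M [-0.05  0.02  0.01] 0.08526626362011626 0.0
```

View pics/d.png

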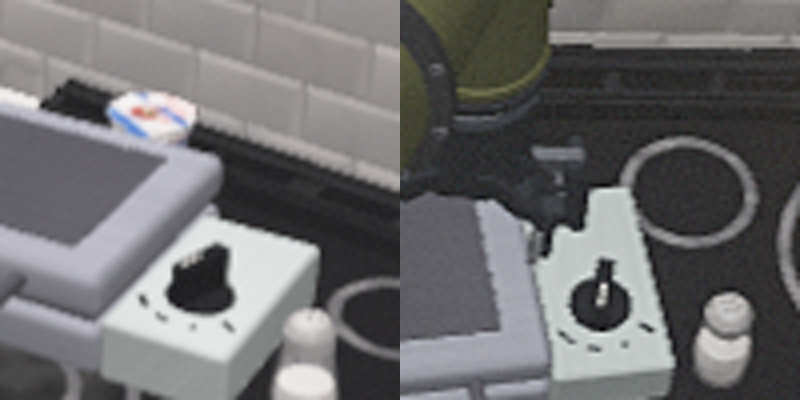

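The pointer now points at the robot and slightly left (top crop: (608,262)→(600,300)), which is two pips. Next I scan grasp orientations for the bar.

```bash
cat >> h.py <<'E'
def ori(th,be,s=1):
    y=gx*np.sin(th)+Z*np.cos(th); d=np.cos(be)*(gx*np.cos(th)-Z*np.sin(th))+np.sin(be)*gy
    return quat(s*y,d),d,y
def grasp(lid,off=0.):  # bar point at lid angle, off = along the bar
    a=lid+np.arctan2(14,270); R=np.hypot(.27,.014)
    return G(.112-R*np.cos(a),off,.055+R*np.sin(a))
E
python3 - <<'E'
from h import *
for th in (.6,.8,.95,1.1,1.2):
  for be in (-.9,-.6,-.3,0,.3,.6,.9):
    for s in (1,-1):
      q,d,y=ori(th,be,s); r=[]
      for l,b in ((0,.09),(0,0),(.3,0),(.6,0),(.88,0)):
        r.append(ctrl.ik(grasp(l)-(ctrl.pinch_z+b)*d,q))
        if r[-1] is None: break
      if len(r)>1: print(th,be,s,sum(x is not None for x in r),np.round(r[1],2).tolist() if r[1] is not None else "")
E
```

```text
0.6 0.6 1 5 [1.46, 1.36, -1.32, 2.4, 2.04, 0.18, -0.83]
0.6 0.6 -1 5 [1.35, 1.16, -1.04, 2.4, 4.2, 0.2, 0.17]
0.6 0.9 1 5 [1.43, 1.39, -1.23, 2.15, 0.05, 0.42, 1.23]
0.6 0.9 -1 5 [0.5, 1.02, 0.37, 2.16, -1.32, 1.51, -0.4]
0.8 0.6 1 5 [0.17, 0.99, 0.82, 2.36, -1.52, 1.59, 2.67]
0.8 0.6 -1 5 [0.04, 1.19, 1.15, 2.36, -1.49, 1.95, -0.43]
0.8 0.9 1 5 [0.29, 1.04, 0.65, 2.13, -1.3, 1.65, 2.55]
0.8 0.9 -1 5 [0.39, 0.98, 0.48, 2.13, -1.28, 1.51, -0.65]
0.95 -0.9 1 5 [-1.04, 1.03, 0.68, 2.48, 1.93, 0.5, -2.77]
0.95 -0.9 -1 5 [-0.85, 0.92, 0.35, 2.48, 1.75, 0.77, 0.53]
0.95 0.3 1 5 [1.18, 0.92, -1.22, 2.48, 2.24, 0.37, -1.6]
0.95 0.3 -1 5 [1.18, 0.92, -1.22, 2.48, 2.24, 0.37, 1.54]
0.95 0.6 1 5 [0.24, 0.82, 0.58, 2.29, -1.45, 1.26, 2.4]
0.95 0.6 -1 5 [0.29, 0.79, 0.49, 2.29, -1.45, 1.19, -0.76]
0.95 0.9 1 5 [0.25, 1.01, 0.67, 2.09, -1.26, 1.61, 2.35]
0.95 0.9 -1 5 [0.32, 0.96, 0.55, 2.09, -1.24, 1.51, -0.83]
1.1 -0.9 1 5 [-1.11, 1.07, 0.89, 2.41, 1.81, 0.24, -2.45]
1.1 -0.9 -1 5 [-1.13, 1.09, 0.93, 2.41, 1.86, 0.2, 0.64]
1.1 0 1 1 
1.1 0 -1 1 
1.1 0.3 1 5 [1.14, 0.86, -1.22, 2.37, 1.57, 0.35, 
[... 376 characters left out ...]
3, 2.35, 1.4, 1.78, 1.02]
1.2 -0.6 1 5 [0.12, 0.75, -0.83, 2.44, 1.58, 1.21, -1.98]
1.2 -0.6 -1 5 [-0.76, 0.71, 0.55, 2.45, 1.99, 0.35, 0.83]
1.2 -0.3 1 5 [0.5, 0.69, -1.03, 2.47, 1.7, 0.93, -1.79]
1.2 -0.3 -1 5 [-0.13, 0.51, -0.04, 2.47, 2.12, 0.38, 0.98]
1.2 0 1 5 [0.8, 0.65, -1.03, 2.41, 1.71, 0.5, -1.49]
1.2 0 -1 5 [0.56, 0.53, -0.63, 2.42, 1.96, 0.25, 1.42]
1.2 0.3 1 5 [0.58, 0.55, -0.31, 2.31, -1.18, 0.3, 1.67]
1.2 0.3 -1 5 [0.05, 0.6, 0.47, 2.31, -1.43, 0.72, -1.18]
1.2 0.6 1 5 [0.33, 0.7, 0.29, 2.16, -1.17, 0.96, 1.86]
1.2 0.6 -1 5 [0.11, 0.79, 0.65, 2.17, -1.26, 1.2, -1.16]
1.2 0.9 1 5 [0.28, 0.92, 0.52, 2.0, -1.12, 1.44, 1.95]
1.2 0.9 -1 5 [0.2, 0.96, 0.66, 2.0, -1.15, 1.55, -1.14]
```

```bash
cat >> h.py <<'E'
TH,BE,SG=.95,.7,-1
def pr(t): s=get_state(); print(t,round(s["time"],2),s["tcp_pos"].round(4),"F",s["contact_force"].round(1),"w",round(float(s["width"]),4),"q",s["qpos"].round(2).tolist())
E
python3 - <<'E'
from h import *
q,d,y=ori(TH,BE,SG); t=grasp(0)-ctrl.pinch_z*d
ctrl.movep(t-.2*d,q); pr("pre")
ctrl.movel(t-.08*d,max_speed=.15); pr("near")
ctrl.movel(t-.003*d,max_speed=.08); pr("at")
a,_=vision.grab_frame("scene"); b,_=vision.grab_frame("top")
f=lambda x,o:cv2.resize(x[o[1]:o[1]+100,o[0]:o[0]+100],(400,400),interpolation=2)
cv2.imwrite("pics/e.png",np.hstack([f(a,(260,190)),f(b,(290,190))]))
E
```

```text
pre 12.2 [ 0.4113 -0.1779  0.1819] F [-0.3  0.3  0.3] w 0.0854 q [0.44, 0.72, 0.8, 2.01, -1.01, 1.62, -0.93]
near 13.15 [ 0.4521 -0.0945  0.1074] F [-0.1 -0.2  1. ] w 0.0856 q [0.31, 0.81, 0.73, 2.16, -1.21, 1.48, -0.83]
at 14.27 [ 0.4784 -0.0403  0.0594] F [ 0.4 -0.3  0.4] w 0.0853 q [0.23, 0.89, 0.66, 2.22, -1.37, 1.41, -0.76]
```

View pics/e.png

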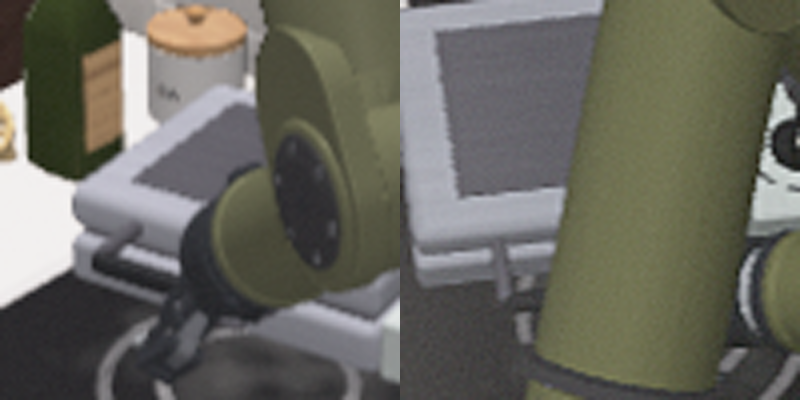

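The fingers straddle the bar's centre without contact. Close, then a small test lift.

```bash
python3 - <<'E'
from h import *
q,d,y=ori(TH,BE,SG)
ctrl.close_gripper(60); pr("closed")
for l in (.05,.12,.2): ctrl.movel(grasp(l)-ctrl.pinch_z*d-.003*d,max_speed=.06); pr(l)
E
```

```text
closed 15.02 [ 0.4786 -0.0399  0.0596] F [-0.  -1.1  4.7] w 0.0142 q [0.23, 0.89, 0.66, 2.22, -1.37, 1.42, -0.76]
0.05 15.39 [ 0.4793 -0.0396  0.0731] F [-1.3 -0.5 -1.2] w 0.014 q [0.22, 0.87, 0.67, 2.22, -1.35, 1.42, -0.8]
0.12 15.86 [ 0.4816 -0.0393  0.0917] F [-4.3 -2.6 -0.8] w 0.014 q [0.2, 0.83, 0.69, 2.21, -1.33, 1.42, -0.84]
0.2 16.37 [ 0.4855 -0.0387  0.1123] F [-5.7 -2.6 -1.6] w 0.0143 q [0.18, 0.79, 0.7, 2.19, -1.3, 1.43, -0.9]
```

```bash
python3 - <<'E'
from h import *
q,d,y=ori(TH,BE,SG)
for l in (.3,.4,.5,.6,.7,.8,.873): ctrl.movel(grasp(l)-(ctrl.pinch_z+.003)*d,max_speed=.07); pr(l)
ctrl.pause(.3); pr("rest")
for n in ("scene","top"):
    p,dd=vision.grab_frame(n); cv2.imwrite(f"pics/l_{n}.png",p); np.save(f"l_{n}.npy",dd)
    P=cloud(n,dd); L=(P-G0)@np.c_[gx,gy,Z]
    # lid top surface: lid-frame coordinates about hinge for candidate angle
    r=models.masks_of(n,"lid")[:1]; 
    if not r: print("no mask"); continue
    m=r[0]["mask"]&(dd>0)&(L[...,2]>.1)&(L[...,0]>-.1)&(L[...,0]<.1)&(abs(L[...,1])<.13); Q=L[m]
    if len(Q)>50:
        x,z=Q[:,0],Q[:,2]; w=np.ones(len(x),bool)
        for _ in range(15): a,b=np.polyfit(x[w],z[w],1); e=(a*x+b-z)/np.hypot(a,1); w=abs(e-np.median(e[w]))<.006
        print(n,r[0]["p"],len(Q),w.sum(),"angle",-np.arctan(a), "hinge dist",((a*.112+b)-.055)/np.hypot(a,1))
pa=cv2.imread("pics/l_scene.png")[100:340,200:500]; pb=cv2.imread("pics/l_top.png")[100:340,200:500]
cv2.imwrite("pics/f.png",cv2.resize(np.hstack([pa,pb]),(800,320)))
E
```

```text
0.3 16.9 [ 0.4926 -0.0375  0.1381] F [-10.9  -4.9   0.4] w 0.0143 q [0.16, 0.74, 0.72, 2.16, -1.28, 1.44, -0.98]
0.4 17.43 [ 0.5022 -0.036   0.1631] F [-16.7  -7.2   3.4] w 0.0143 q [0.13, 0.69, 0.74, 2.13, -1.26, 1.46, -1.06]
0.5 17.97 [ 0.5161 -0.0338  0.1874] F [-11.3  -5.2   4.6] w 0.0143 q [0.1, 0.66, 0.75, 2.09, -1.24, 1.47, -1.14]
0.6 18.5 [ 0.5322 -0.0313  0.2098] F [-5.3 -3.5  3.2] w 0.0142 q [0.07, 0.63, 0.76, 2.04, -1.24, 1.48, -1.22]
0.7 19.03 [ 0.5492 -0.0286  0.2297] F [-5.4 -1.5  1.9] w 0.0141 q [0.05, 0.61, 0.76, 1.98, -1.24, 1.49, -1.3]
0.8 19.57 [ 0.5687 -0.0256  0.2488] F [-5.2 -1.7  3.5] w 0.0139 q [0.03, 0.6, 0.77, 1.93, -1.24, 1.5, -1.37]
0.873 20.0 [ 0.5839 -0.0232  0.2608] F [-4.3 -0.1  2.3] w 0.0142 q [0.01, 0.6, 0.77, 1.88, -1.24, 1.51, -1.43]
rest 20.3 [ 0.5839 -0.0231  0.2609] F [-5.2  0.8  2.3] w 0.0142 q [0.01, 0.6, 0.77, 1.88, -1.24, 1.51, -1.43]
scene 0.75 2741 1861 angle 0.8805063299691905 hinge dist -0.00017739056423567552
top 0.58 83 43 angle 0.7399156977487784 hinge dist 0.03586181927874403
```

View pics/f.png

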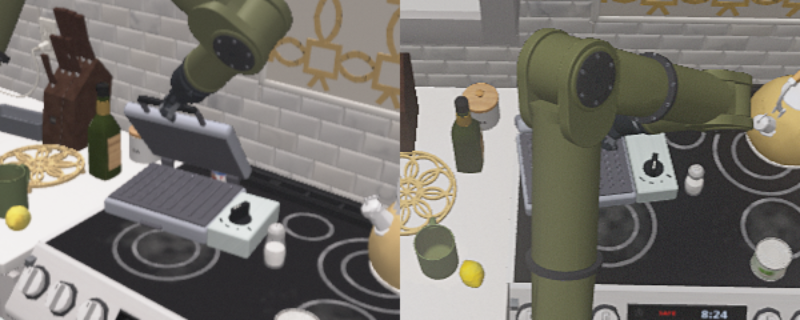

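The lid stands at about 0.88 rad by camera plane fit (0.873 by arm pose). The knob still points at two pips (top view, (655,165)), and the other things look unmoved.

```bash
python3 - <<'E'
from h import *
pr("end"); print(ticket.close_job())
E
```

```text
end 20.5 [ 0.584  -0.0232  0.2609] F [-4.9  0.4  1.6] w 0.014 q [0.01, 0.6, 0.77, 1.88, -1.24, 1.51, -1.43]
the job is handed in; nothing more can be done
None
```

I turned the knob to two pips with the lid closed, then lifted the lid; the arm is holding it still at about 50° (0.873 rad by arm pose, 0.88 by camera), nothing else looks moved, and the job was handed in at 20.5 s.

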